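# Unpin the battery hatch and hold the cartridge on its contact

## Robot

A 6-joint arm with a two-finger parallel gripper is mounted at the origin on the work surface. World frame = base frame: x ahead of the robot, y to its left, z up, the work surface at z = 0. Lengths are in m, angles in rad, forces in N, time in s.
With the tool pointing down it reaches from about 0.3 to 0.75 m from the base axis. Payload 8.5 kg.
Tool frame: the origin (TCP) lies on the centre line of the jaws, within the pads' length; the fingertips stand 8 mm ahead of it and the grasp point (between the pads) lies 11 mm behind it; z points along the fingers, y is the line along which they close (so a half turn about z gives the same grasp; the last joint's range is limited). The gripper opens to 85 mm and grips with 20 to 120 N. Pads are 22 mm wide; open, the fingers measure 114 mm over their backs; the gripper's body (76 mm by 85 mm) begins 54 mm behind the grasp point. The pads swing forward as they close: fully open they stand 13 mm farther back than shut.
Start: joints at [0.927, 0.381, 1.297, -0, 1.464, -0.215], TCP at [0.229, 0.5, 0.239] pointing down, gripper open.
Joint ranges: [-3.11, 3.11], [-0.89, 2.33], [0.22, 2.48], [-1.42, 4.56], [0.17, 2.85], [-2.88, 2.88]. Speed limits (rad/s): [2.39, 2.39, 3.14, 3.14, 3.14, 3.14].

## Interface

Orientations are given as a 3x3 rotation matrix whose columns are the frame's x, y, z axes.
In Python, from plant import manip, eyes gives the robot as it stands.
- The arm moves only by the tool drive_tool, never from a script. Its argument "commands" is text: rows parted by semicolons, each of 7 numbers parted by spaces: the shift along the tool's x, y, z each as a share of 0.05 m, from -1 to 1, then the turn, a rotation vector about the tool's x, y, z each as a share of 0.08 rad, from -1 to 1, then the finger opening in mm, from 0 to 85.4. A call has 1 to 10 rows; each row shifts and turns the commanded pose from where the row before left it, along the tool's axes as they then stand; what a row does not reach is not made up. A row lasts 1/8 s, in which the tool goes at most 62.5 mm and 10.7 degrees, less where a joint would pass 70% of its speed; a pose out of reach is approached as far as the arm can. A call with a number of a shift or a turn outside -1 to 1 is refused whole. A call with a gripper value outside its range is refused whole. The fingers move at their own pace and stop on an object; "force" is the grip in N (left out, the last holds). Time passes only in rows, so rows that do not move let the fingers close. It gives the time, the measured TCP pose, the force, the opening and the grip force at its end, in the units of the state.
- manip.observe(): the state, without advancing time (a new reading comes with each control period).
- eyes.read_camera(name): name is "side" or "top" or "wrist"; returns a dict with "img" (384x512x3 uint8, blue, green, red), "z_map" (384x512 float32, m along the optical axis (not along the pixel's ray), 0 where there is no reading), "intrinsics" (3x3 intrinsics, pixels), "k1" (the pictures are not rectified: a ray, as slopes to the right and down, at radius r is drawn at 1 + k1 r^2 times it, then the intrinsics apply), "camera_from_world" (4x4, takes a point from world to camera coordinates). Camera axes: x right, y down, z forward; pixel columns grow to the right and rows downward; lengths in m; the calibration is good to about 2 mm. A picture is of the moment at which its call begins.
- manip.close_job(): hands the job in; it is judged then, once.
The state is a dict: "clock": time; "joint_pos": joint angles; "qvel": joint speeds; "joint_efforts": joint torques, N m; "eef_pos": TCP position; "tool_rot": TCP orientation; "wrist_force": force on the tool from outside, world axes, zero at the start; "ft_torque": the same for the moment, N m; "opening": finger opening in m; "grip_force": force on a finger pad.
Only numpy, scipy, OpenCV 4.12 (cv2) and the standard library are available. Lean on these libraries where they do the work, as an engineer would, in place of code of your own. Each camera call takes 0.05 s, during which the arm holds its last target. There are 200 camera calls.

## Task

Draw the locking pin out of the beacon rack's battery cubby and park it in the notch at the cubby's side, let go of it there, then slide the hatch door fully open. Take the battery cartridge from its cradle, pass it upright through the hatch slot and push it home against the sprung contact, its shoulder down on the deck. Nothing latches it: finish still gripping it and holding it down there.

Things in the scene. Friction and masses are not known exactly. Their poses are not given: they have to be found in the camera images.
- cubby: Grey metal box fixed on the countertop, 140 (x) x 250 (y) x 85 mm high; its flat top is the deck. Origin: centre of its underside. x points away from its louvred front, y along the door's travel, z up. Two door rails 9 mm high and 6 mm wide stand on the deck at x = +-42 mm, from y = -51 to +124 mm.
- slot (a point): Centre of the hatch slot in the deck, at deck height (cubby frame 0, -25, 85 mm). Axes as the cubby. The slot is 52 mm along x and 26 mm along y, 2 mm more than the cartridge's blade each way, through a 16 mm thick deck; a 45 degree bevel widens its rim by 4 mm on each side over the top 4 mm.
- bore (a point): Mouth of the locking bore in the deck (cubby frame 0, +20, 85 mm), 15 mm in diameter. The pin starts here, through an equal hole in the door, which it locks shut.
- notch (a point): Parking place in the side notch, at deck height (cubby frame 0, -112, 85 mm). The notch is a vertical groove in the cubby's -y flank, 15 mm wide (x), open upwards and towards -y, its inner wall at y = -103 mm, the flank at y = -125 mm, 45 mm deep. The parked pin stands upright in it with its collar resting on the deck.
- pin: Loose steel locking pin, upright, 90 g. Origin on its axis at the underside of the collar, z up. Shank 12 mm in diameter, 40 mm down from the origin, tapered tip; collar 22 mm in diameter, 5 mm high; above it a round grip 16 mm in diameter, from 5 to 35 mm above the origin. At the start the collar rests on the door, 6 mm above the deck.
- pin_grip (a point): On the pin's axis 28 mm above its origin: height at which to take its grip from above.
- door (a joint): Aluminium hatch door, a 5 mm plate (its top 6 mm above the deck) sliding on the deck along the cubby's +y; 0 = shut over the slot, 0.070 m = fully open. Stiff: about 1.5 N of friction, stays where left. Shut, the plate spans 72 mm in x and, from the slot's centre, y = -22 to +60 mm.
- door_handle (a point): Grip point of the door's handle, an upright tab 40 mm (x) x 10 mm (y) standing 35 mm above the plate; the point is in its middle in x and y, 25 mm above the plate (31 mm above the deck) and 10 mm below its top. Shut, the tab is over the slot's centre, 45 mm from the pin.
- cradle: Aluminium holder fixed on the countertop, 66 x 40 x 20 mm, with an open pocket 54 x 28 mm and a 6 mm floor, holding the cartridge upright. Origin: centre of its underside, x along its length.
- cart: Battery cartridge with a white head and grey blade, loose, upright, 250 g (varies by a third). Origin: centre of its foot, z up. From the foot: blade 50 (x) x 24 (y) mm, 60 mm high; shoulder plate 68 x 40 mm, 8 mm thick (60 to 68 mm up); head 44 (x) x 24 (y) mm, 40 mm high (68 to 108 mm up). Grip the head across its 24 mm. Its two ends are alike: a half turn makes no difference.
- cart_shoulder (a point): Centre of the underside of the cartridge's shoulder, 60 mm above the foot. Pushed home it lies at deck height over the slot's centre.
- cart_grip (a point): Centre of the cartridge's head, 92 mm above the foot: where to take it from above.
- contact (a joint): Sprung contact plate under the slot, 0 = up, top 50 mm below the deck; grows as it is pushed down, stop at 0.014 m. The cartridge meets it with its shoulder 10 mm above the deck and has it at 0.010 m with its shoulder on the deck. Spring 3.6 N at 0 plus 0.6 N per mm: about 9.6 N at home. It lifts the cartridge again when let go.
- canister: Bystander: screw-top steel canister, 68 mm in diameter, 134 mm high; origin under its centre. Leave alone.
- housing: Bystander: beacon housing, box 100 x 75 x 50 mm with a low dome, 68 mm high in all; origin under its centre. Leave alone.
- adapter: Bystander: stepped round antenna adapter, 28 mm in diameter, 30 mm high; origin under its centre. Leave alone.
- stake: Bystander: polymer stake with a T head lying flat along its y, 240 mm long, 50 mm wide at the head, 16 mm high; origin under its middle. Leave alone.

How it is judged:
On the way, in this order (a step that is already met when the one before it is completed fails the run):
1. the pin stands parked in the side notch, released (horizontal distance between pin and notch below 0.01 m and z of pin in the frame of notch between -0.004 and 0.004 m and angle between pin's own z axis and vertical below 0.2 rad and contact force between pin and the fingers below 0.1 N), for 0.2 s.
2. the door is open, at least 60 of its 70 mm (value of joint door above 0.06 m), for 0.2 s.
3. the cartridge's blade is through the slot, its shoulder less than 30 mm above the deck (horizontal distance between cart_shoulder and slot below 0.005 m and z of cart_shoulder in the frame of slot below 0.03 m and angle between cart's own z axis and vertical below 0.1 rad), for 0.1 s.
At the end, for the whole second after the job is handed in: Fingers still gripping the cartridge, at rest in the slot: within 5 mm of its centre, tilt under 0.08 rad, shoulder under 5 mm above the deck, contact pressed over 5 mm and 4 N. Door over 60 mm open. Pin free, within 10 mm of the notch point, collar within 4 mm of deck height, tilt under 0.2 rad (all of step 1 and horizontal distance between cart_shoulder and slot below 0.005 m and value of joint contact above 0.005 m and z of cart_shoulder in the frame of slot below 0.005 m and angle between cart's own z axis and vertical below 0.08 rad and contact force between cart and the fingers above 2 N and contact force between cart and contact above 4 N and linear speed of cart below 0.02 m/s and value of joint door above 0.06 m); the arm keeps its last pose, push and grip.
It fails at once if the canister is moved more than 40 mm (distance of canister from where it was at the start of the episode above 0.04 m).
It fails at once if the beacon housing is moved more than 40 mm (distance of housing from where it was at the start of the episode above 0.04 m).
It fails at once if the antenna adapter is moved more than 40 mm (distance of adapter from where it was at the start of the episode above 0.04 m).
It fails at once if the stake is moved more than 40 mm (distance of stake from where it was at the start of the episode above 0.04 m).
It also fails if it takes over 72 s, if anything falls off the work surface, if the arm or the gripper's body presses on something with over 40 N, if the wrist force passes 120 N, or if a joint passes its speed limit or range.

## Working session

There is one attempt and no reset: what is moved stays moved. The work goes in short steps, Python scripts to look and compute and a tool call to move; the robot and the scene stay as the last step left them, time stands still between calls to the robot, and variables do not carry over. Pictures are saved under pics/ and viewed, at most 10 in all, crops included, and the job is handed in when it is done.

Besides the shell and the picture viewer there is one more tool, called after "Request:" as name(argument=value, ...) on one line, values as JSON. drive_tool: Moves the arm, as the interface text tells. Shift numbers are shares of 0.05 m and turn numbers shares of 0.08 rad, none past 1 either way. Its arguments: {"type":"object","properties":{"commands":{"type":"string"},"force":{"type":"number"}},"required":["commands"]}

```bash
mkdir -p pics; cat > h.py <<'E'
import numpy as np, cv2
from plant import manip, eyes
def cam(n):
    c=eyes.read_camera(n); return c
def pts(c):
    """world point for every pixel from the depth map"""
    K=c["intrinsics"];k1=c["k1"];h,w=c["z_map"].shape
    u,v=np.meshgrid(np.arange(w),np.arange(h))
    p=cv2.undistortPoints(np.stack([u,v],-1).reshape(-1,1,2).astype(np.float64),K,np.array([k1,0,0,0,0.]),).reshape(h,w,2)
    z=c["z_map"].astype(float)
    P=np.dstack([p*z[...,None],z])
    T=np.linalg.inv(c["camera_from_world"])
    W=P@T[:3,:3].T+T[:3,3]; W[z==0]=np.nan
    return W
E
python3 - <<'E'
from h import *
for n in ["top","side"]:
    c=cam(n); cv2.imwrite(f"pics/{n}0.png",c["img"]); np.savez(f"{n}0.npz",**c)
    print(n,c["intrinsics"],c["k1"],np.linalg.inv(c["camera_from_world"]).round(3))
s=manip.observe();print(s)
E
```

```text
top [[396.45180546   0.         253.73452468]
 [  0.         396.45180546 194.01298564]
 [  0.           0.           1.        ]] -0.05063584994541292 [[ 0.005 -0.997  0.078  0.53 ]
 [-1.    -0.003  0.021  0.002]
 [-0.021 -0.078 -0.997  1.017]
 [ 0.     0.     0.     1.   ]]
side [[465.32521282   0.         261.3642715 ]
 [  0.         465.32521282 199.44509164]
 [  0.           0.           1.        ]] -0.1901592774284989 [[ 0.655 -0.54   0.528  0.046]
 [-0.755 -0.477  0.45  -0.472]
 [ 0.009 -0.693 -0.721  0.872]
 [ 0.     0.     0.     1.   ]]
{'clock': 0.1, 'joint_pos': array([ 9.26713156e-01,  3.81144504e-01,  1.29819583e+00, -1.09522511e-05,
        1.46362032e+00, -2.15272483e-01]), 'qvel': array([ 0.00094431, -0.00178091, -0.00237807, -0.00037823,  0.00052958,
       -0.0014403 ]), 'joint_efforts': array([ 3.15492849e-03, -4.49219334e+01, -2.31654114e+01, -2.13233898e-04,
        3.69598885e-03,  7.50054951e-08]), 'eef_pos': array([0.22851016, 0.49998801, 0.23876133]), 'tool_rot': array([[-9.09461272e-01,  4.15787847e-01, -8.12732324e-04],
       [ 4.15788546e-01,  9.09460650e-01, -1.10046501e-03],
       [ 2.81588093e-04, -1.33875510e-03, -9.99999064e-01]]), 'wrist_force': array([ 0.12748949,  0.04811957, -0.40581703]), 'ft_torque': array([-0.02758642,  0.0088503 ,  0.01337714]), 'grip_force': 0.0, 'opening': 0.0857138809114056}
```

View pics/top0.png

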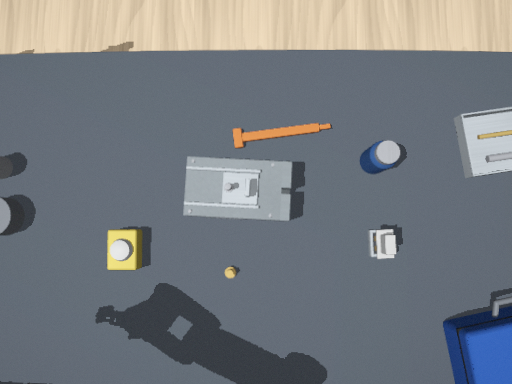

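View pics/side0.png

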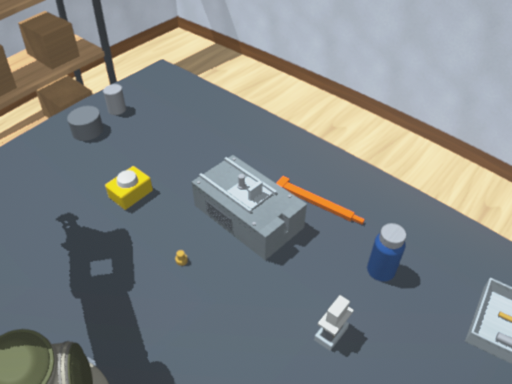

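The top view shows the cubby (184–293, 157–220) with the notch at its right end (287,190), the pin at (230,187), the handle at (250,187) and the cartridge at (388,243). The side view agrees, with the cartridge at (335,320) and the canister at (388,250). Next I'll measure positions from depth.

```bash
cat > meas.py <<'E'
from h import *
def rect(W,m,nm):
    p=W[m][:,:2].astype(np.float32)
    if len(p)<5: print(nm,len(p));return
    (c,s,a)=cv2.minAreaRect((p*1000)); print(nm,len(p),"c",np.round(c,1),"s",np.round(s,1),"a",round(a,2),"mean",(p.mean(0)*1000).round(1),"z",np.nanmedian(W[m][:,2]).round(4))
for n in ["top","side"]:
    c=dict(np.load(f"{n}0.npz")); W=pts(c); x,y,z=W[...,0],W[...,1],W[...,2]
    roi=(x>.4)&(x<.68)&(y>-.13)&(y<.22)
    print(n,"table z",np.nanmedian(z[(x>.3)&(x<.7)&(abs(y)<.4)]))
    d=roi&(abs(z-.085)<.004); d=cv2.morphologyEx(d.astype(np.uint8),cv2.MORPH_OPEN,np.ones((3,3)))>0
    rect(W,d,"deck")
    t=roi&(z>.103)
    k,l=cv2.connectedComponents(t.astype(np.uint8))
    for i in range(1,k): rect(W,l==i,"tall"); 
    t=roi&(z>.118)
    k,l=cv2.connectedComponents(t.astype(np.uint8))
    for i in range(1,k): rect(W,l==i,"top")
    roi=(x>.2)&(x<.6)&(y>-.5)&(y<-.2)
    for a,b,nm in [(.105,.125,"head"),(.068,.08,"shoulder"),(.012,.03,"cradle"),(.12,.15,"canister")]:
        m=roi&(z>a)&(z<b)
        k,l,st,_=cv2.connectedComponentsWithStats(m.astype(np.uint8))
        for i in range(1,k):
            if st[i,4]>15: rect(W,l==i,nm)
E
python3 meas.py
```

```text
top table z -0.00014503857104786189
deck 4016 c [615.9  61.5] s [250.7 139.3] a 87.17 mean [611.1  56.3] z 0.0841
tall 84 c [614.7  36.2] s [39.1  9.3] a 0.53 mean [613.8  35.9] z 0.1246
tall 43 c [617.4  80.9] s [15.3 13.1] a 45.32 mean [616.5  80.4] z 0.1236
top 80 c [614.7  36.2] s [39.1  9.3] a 0.53 mean [614.5  36.1] z 0.1246
top 37 c [617.5  81.2] s [14.7 12.8] a 45.32 mean [617.   81.1] z 0.124
head 226 c [ 487.3 -287.4] s [43.4 24.8] a 2.76 mean [ 487.4 -286.4] z 0.1129
head 315 c [ 257.5 -464.1] s [ 42.4 107.5] a 73.25 mean [ 261.8 -463.8] z 0.1188
shoulder 239 c [ 487.4 -287.1] s [68.5 39.7] a 0.21 mean [ 489.1 -282.4] z 0.0733
shoulder 121 c [ 258.2 -462.8] s [ 43.  107.8] a 71.54 mean [ 262.1 -462.9] z 0.0743
cradle 138 c [ 486.2 -273.9] s [14.1 65.2] a 88.54 mean [ 486.4 -273.9] z 0.0194
cradle 153 c [ 258.1 -462.8] s [ 41.1 107.3] a 72.55 mean [ 262.6 -463. ] z 0.0219
canister 951 c [ 251.6 -475.6] s [103.2  49.3] a 0.71 mean [ 253.5 -477.4] z 0.129
side table z -8.307425406772762e-05
deck 2811 c [615.5  60.2] s [253.6 137.5] a 87.75 mean [603.6  43. ] z 0.0843
tall 65 c [618.3  79.8] s [14.8 14.9] a 33.95 mean [617.5  77.8] z 0.1207
tall 147 c [617.4  35. ] s [11.8 41.9] a 86.03 mean [614.9  33. ] z 0.1203
top 37 c [618.5  79.8] s [14.7 14.6] a 37.6 mean [618.3  79.2] z 0.1245
top 80 c [616.7  35.1] s [11.8 40.5] a 86.03 mean [615.8  33.9] z 0.1239
head 279 c [ 488.2 -288.3] s [44.9 24. ] a 2.5 mean [ 486.1 -289.3] z 0.1133
shoulder 305 c [ 488.4 -288.6] s [69.2 40.4] a 1.29 mean [ 476.4 -294.3] z 0.0733
cradle 270 c [ 488.2 -289.4] s [39.9 68.6] a 87.86 mean [ 474.9 -294.5] z 0.019
```

Request:
drive_tool(commands="-1 -0.45 -0.1 0 0 0 40;-1 -0.45 -0.1 0 0 0 40;-1 -0.45 -0.1 0 0 0 40;-1 -0.45 -0.1 0 0 0 40;-1 -0.45 -0.1 0 0 0 40;-1 -0.45 -0.1 0 0 0 40;-1 -0.45 -0.1 0 0 0 40;-1 -0.45 -0.1 0 0 0 40;-1 -0.45 0 0 0 0 40;-1 -0.45 0 0 0 0 40", force=40)

```text
clock: 1.35
eef_pos: [0.5907, 0.0861, 0.279]
tool_rot: [[-0.909, 0.416, -0.001], [0.416, 0.909, 0.0], [0.001, -0.0, -1.0]]
wrist_force: [0.3, 0.2, 0.6]
opening: 0.0399
grip_force: 0.0
```

Request:
drive_tool(commands="-0.4 -0.2 0 0 0 -0.95 30;0 0 0 0 0 -0.95 30;0 0 0 0 0 -0.95 30;0 0 0 0 0 -0.95 30;0 0 0 0 0 -0.95 30;0 0 0 0 0 0 30;0 0 0 0 0 0 30")

```text
clock: 2.22
eef_pos: [0.6038, 0.0703, 0.2791]
tool_rot: [[-0.999, 0.05, -0.0], [0.05, 0.999, 0.0], [0.0, -0.0, -1.0]]
wrist_force: [-0.3, -0.1, 0.9]
opening: 0.0296
grip_force: 0.0
```

```bash
python3 - <<'E'
from h import *
c=cam("wrist"); cv2.imwrite("pics/w1.png",c["img"]); np.savez("wrist1.npz",**c)
s=manip.observe();print(s["eef_pos"],s["tool_rot"],s["clock"],s["opening"],np.linalg.inv(c["camera_from_world"]).round(3),c["k1"],c["intrinsics"][0,0])
E
```

```text
[0.60385956 0.07027509 0.27916149] [[-9.98750945e-01  4.99643034e-02 -3.44044238e-04]
 [ 4.99642929e-02  9.98751004e-01  3.90304465e-05]
 [ 3.45564657e-04  2.17917682e-05 -9.99999940e-01]] 2.275 0.029855963242276816 [[ 0.05   0.96   0.275  0.535]
 [ 0.999 -0.049 -0.013  0.073]
 [ 0.001  0.276 -0.961  0.414]
 [ 0.     0.     0.     1.   ]] -0.018453939322519722 319.1464020171698
```

View pics/w1.png

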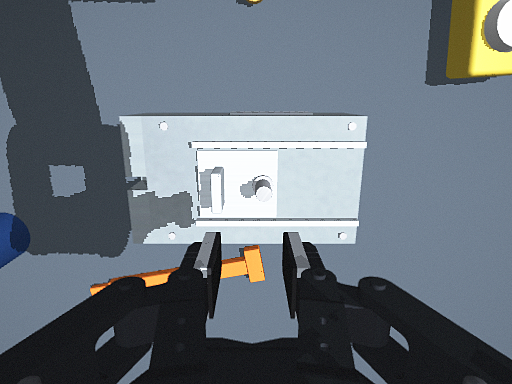

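The wrist view shows the pin at (263,187), the handle at (217,190), the notch at (138,184) and the four deck screws. I'll measure from this closer view.

```bash
python3 - <<'E'
from h import *
from meas import rect
c=dict(np.load("wrist1.npz")); W=pts(c); x,y,z=W[...,0],W[...,1],W[...,2]
U,V=np.meshgrid(np.arange(512),np.arange(384)); ok=(V<235)&(U>110)&(U<375)&(V>100)
d=ok&(abs(z-.085)<.003); rect(W,d,"deck")
L=cv2.morphologyEx(d.astype(np.uint8),cv2.MORPH_OPEN,np.ones((3,3)))>0
# edges: front edge per column, sides
for lab,t in [("handle",ok&(z>.12)&(U<240)),("pin",ok&(z>.12)&(U>240)),("plate",ok&(abs(z-.091)<.0015))]: rect(W,t,lab)
r=ok&(z>.0925)&(z<.097)&(y<.19)
for lab,t in [("railF",r&(V<155)),("railB",r&(V>215))]:
    p=W[t][:,:2]; vx=cv2.fitLine(p.astype(np.float32),cv2.DIST_HUBER,0,.001,.001).ravel(); print(lab,len(p),vx,np.degrees(np.arctan2(vx[1],vx[0])),p[:,1].min(),p[:,1].max())
# notch: pixels near -y edge with z well below deck
nn=(U>115)&(U<160)&(V>165)&(V<205); n=nn&(z<.08)&(z>.03)
rect(W,n,"notch low")
for v in range(174,196,1): print(v,[f"{1000*a:.0f}" for a in z[v,122:152:2]])
E
```

```text
top table z -0.00014503857104786189
deck 4016 c [615.9  61.5] s [250.7 139.3] a 87.17 mean [611.1  56.3] z 0.0841
tall 84 c [614.7  36.2] s [39.1  9.3] a 0.53 mean [613.8  35.9] z 0.1246
tall 43 c [617.4  80.9] s [15.3 13.1] a 45.32 mean [616.5  80.4] z 0.1236
top 80 c [614.7  36.2] s [39.1  9.3] a 0.53 mean [614.5  36.1] z 0.1246
top 37 c [617.5  81.2] s [14.7 12.8] a 45.32 mean [617.   81.1] z 0.124
head 226 c [ 487.3 -287.4] s [43.4 24.8] a 2.76 mean [ 487.4 -286.4] z 0.1129
head 315 c [ 257.5 -464.1] s [ 42.4 107.5] a 73.25 mean [ 261.8 -463.8] z 0.1188
shoulder 239 c [ 487.4 -287.1] s [68.5 39.7] a 0.21 mean [ 489.1 -282.4] z 0.0733
shoulder 121 c [ 258.2 -462.8] s [ 43.  107.8] a 71.54 mean [ 262.1 -462.9] z 0.0743
cradle 138 c [ 486.2 -273.9] s [14.1 65.2] a 88.54 mean [ 486.4 -273.9] z 0.0194
cradle 153 c [ 258.1 -462.8] s [ 41.1 107.3] a 72.55 mean [ 262.6 -463. ] z 0.0219
canister 951 c [ 251.6 -475.6] s [103.2  49.3] a 0.71 mean [ 253.5 -477.4] z 0.129
side table z -8.307425406772762e-05
deck 2811 c [615.5  60.2] s [253.6 137.5] a 87.75 mean [603.6  43. ] z 0.0843
tall 65 
[... 2451 characters left out ...]
77', '76', '77', '77', '78', '79', '84', '87']
189 ['0', '1', '1', '81', '82', '82', '83', '82', '81', '82', '83', '80', '81', '85', '86']
190 ['-0', '1', '0', '85', '84', '85', '84', '85', '84', '84', '85', '86', '85', '85', '86']
191 ['-0', '1', '0', '84', '86', '86', '85', '85', '85', '84', '84', '85', '85', '85', '85']
192 ['-0', '-0', '-1', '85', '85', '86', '84', '85', '84', '86', '85', '85', '85', '84', '85']
193 ['1', '-1', '-1', '85', '85', '85', '84', '86', '85', '85', '85', '85', '85', '86', '84']
194 ['-1', '-1', '1', '85', '85', '86', '84', '85', '86', '85', '84', '85', '83', '85', '87']
195 ['1', '0', '-0', '85', '85', '85', '85', '84', '86', '84', '85', '86', '85', '85', '84']
```

Request:
drive_tool(commands="-0.27 0.22 0.6 0 0 0 30;0 0 1 0 0 0 30;0 0 0.9 0 0 0 30;0 0 0.5 0 0 0 30;0 0 0.4 0 0 0 30;0 0 0 0 0 0 30;0 0 0 0 0 0 10;0 0 0 0 0 0 10;0 0 0 0 0 0 10;0 0 0 0 0 0 10")

```text
clock: 3.52
eef_pos: [0.6183, 0.0806, 0.1102]
tool_rot: [[-0.999, 0.049, 0.002], [0.049, 0.999, -0.0], [-0.002, 0.0, -1.0]]
wrist_force: [-0.2, 0.4, 4.9]
opening: 0.0147
grip_force: 39.4
```

Request:
drive_tool(commands="0 0 -0.3 0 0 0 10;0 0 -0.8 0 0 0 10;0 0 -0.9 0 0 0 10;0 0 0 0 0 0 10;0 -0.8 0 0 0 0 10;0 -0.9 0 0 0 0 10;0 -0.94 0 0 0 0 10;0 0 0 0 0 0 10;0 0 0 0 0 0 10")

```text
clock: 4.65
eef_pos: [0.6112, -0.0508, 0.2089]
tool_rot: [[-0.999, 0.049, -0.001], [0.049, 0.999, 0.001], [0.001, 0.001, -1.0]]
wrist_force: [-0.0, 0.3, -1.0]
opening: 0.0143
grip_force: 39.2
```

```bash
python3 - <<'E'
from h import *
s=manip.observe();print(s["eef_pos"],s["tool_rot"].round(4).tolist(),s["clock"],s["opening"])
for n in ["wrist","side"]:
    c=cam(n); np.savez(f"{n}2.npz",**c)
    im=c["img"]; 
    if n=="side": im=im[130:270,180:340]; im=cv2.resize(im,None,fx=4,fy=4)
    else: im=im[150:,100:400]; im=cv2.resize(im,None,fx=2,fy=2)
    cv2.imwrite(f"pics/{n}2.png",im)
E
```

```text
[ 0.61118133 -0.05083816  0.20885758] [[-0.9988, 0.049, -0.0012], [0.049, 0.9988, 0.0006], [0.0012, 0.0006, -1.0]] 4.65 0.014259935672038244
```

View pics/wrist2.png

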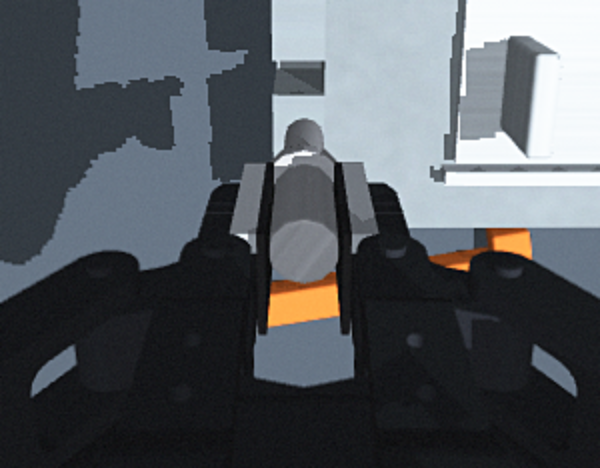

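The wrist view shows the pin held upright, with the notch at crop (273–325, 62–95). I'll compare the pin axis with the notch centre in this same view.

```bash
sed -i 's/^for n in \["top","side"\]:/for n in []:/' meas.py; python3 - <<'E'
from h import *
from meas import rect
c=dict(np.load("wrist2.npz")); W=pts(c); x,y,z=W[...,0],W[...,1],W[...,2]
U,V=np.meshgrid(np.arange(512),np.arange(384))
ax=np.array([-.9988,.049]); ay=np.array([.049,.9988])
def tf(p): q=p[...,:2]-np.array([.6112,-.0508]); return np.stack([q@ax,q@ay],-1)*1000
T=tf(W)
r=(U>228)&(U<275)&(V>205)&(V<295)
p=r&(abs(T[...,0])<14)&(abs(T[...,1])<12)&(z>.12)
print("n",p.sum(), "z range",np.percentile(z[p],[1,50,99]))
for a,b in [(.15,.166),(.172,.177),(.181,.2),(.2,.206),(.206,.215)]:
    m=p&(z>=a)&(z<b)
    if m.sum()>5:
        t=T[m]; print(a,b,m.sum(),"tx",t[:,0].min().round(1),t[:,0].max().round(1),"ty",t[:,1].min().round(1),t[:,1].max().round(1))
# notch edges at deck: transitions along columns
for u in [240,246,252,256]:
    col=np.where(abs(z[170:205,u]-.085)>.003)[0]+170
    print(u,col.min(),col.max(),"top edge tx",T[col.min()-1,u].round(1),"bottom",T[col.max()+1,u].round(1))
for v in [184,188,192]:
    row=np.where(abs(z[v,225:275]-.085)<.0025)[0]+225; print(v,"inner wall ty",T[v,row.min()].round(1))
e=np.where(abs(z[175,220:275]-.085)<.0025)[0]+220; print("flank ty",T[175,e.min()].round(1))
E
```

```text
n 3171 z range [0.15914822 0.22118822 0.23874784]
0.15 0.166 108 tx -1.7 4.5 ty -6.6 5.2
0.172 0.177 44 tx 1.6 4.4 ty -5.6 4.1
0.181 0.2 419 tx 0.1 9.6 ty -9.3 7.8
0.2 0.206 181 tx 1.7 10.6 ty -11.3 9.7
0.206 0.215 408 tx 0.7 10.8 ty -11.1 9.7
240 180 196 top edge tx [  6.1 -10.2] bottom [ -9.8 -10.4]
246 180 196 top edge tx [ 5.8 -5.2] bottom [-9.7 -5.3]
252 180 196 top edge tx [ 5.8 -0.2] bottom [-10.   -0.2]
256 180 196 top edge tx [6.2 3.1] bottom [-9.8  3.2]
184 inner wall ty [1.8 8.1]
188 inner wall ty [-1.8  8.2]
192 inner wall ty [-4.9  8.2]
flank ty [  9.4 -13.5]
```

Request:
drive_tool(commands="-0.01 0 0.5 0 0 0 10;0 0 0.5 0 0 0 10;0 0 0.3 0 0 0 10;0 0 0.3 0 0 0 10;0 0 0.2 0 0 0 10;0 0 0.2 0 0 0 10;0 0 0.06 0 0 0 10;0 0 0 0 0 0 10")

```text
clock: 5.75
eef_pos: [0.6121, -0.0513, 0.1064]
tool_rot: [[-0.999, 0.049, 0.0], [0.049, 0.999, -0.0], [-0.0, -0.0, -1.0]]
wrist_force: [-0.3, 0.2, -0.5]
opening: 0.0145
grip_force: 39.2
```

Request:
drive_tool(commands="0 0 0.03 0 0 0 10;0 0 0 0 0 0 10;0 0 0 0 0 0 30;0 0 0 0 0 0 30;0 0 0 0 0 0 30;0 0 -0.5 0 0 0 30;0 0 -1 0 0 0 30;0 0 -0.6 0 0 0 30;0 0 0 0 0 0 30")

```text
clock: 6.88
eef_pos: [0.6127, -0.0514, 0.2123]
tool_rot: [[-0.999, 0.049, 0.005], [0.049, 0.999, -0.001], [-0.005, -0.001, -1.0]]
wrist_force: [-0.6, 0.4, -0.1]
opening: 0.03
grip_force: 0.0
```

```bash
python3 - <<'E'
from h import *
from meas import rect
s=manip.observe();print(s["eef_pos"],s["tool_rot"].round(4).tolist(),s["clock"],s["opening"])
for n in ["wrist","side"]:
    c=cam(n); np.savez(f"{n}3.npz",**c); W=pts(c);z=W[...,2]
    m=(abs(W[...,0]-.611)<.03)&(abs(W[...,1]+.051)<.025)&(z>.1)&(z<.14)
    rect(W,m,n); 
    if m.any(): print(np.percentile(z[m],[5,50,95,99]))
    m&=z>.1165; rect(W,m,n+" top")
E
```

```text
[ 0.61272394 -0.05144846  0.21227651] [[-0.9988, 0.0487, 0.0049], [0.0487, 0.9988, -0.0014], [-0.0049, -0.0011, -1.0]] 6.875 0.029968644485279965
wrist 447 c [613.4 -52.1] s [15.3 15.3] a 37.5 mean [611.7 -51.9] z 0.1196
[0.10378799 0.11957051 0.12088488 0.12145526]
wrist top 339 c [613.5 -52.1] s [15.1 15.2] a 37.5 mean [613.1 -52. ] z 0.1199
side 66 c [612.3 -53.1] s [13.6 15.6] a 83.11 mean [610.9 -53.8] z 0.1154
[0.10196433 0.11539035 0.12059307 0.12146721]
side top 26 c [612.9 -52. ] s [11.8 13.2] a 75.45 mean [612.5 -51.8] z 0.1193
```

Request:
drive_tool(commands="0 0.85 0 0 0 0 30;0 0.88 0 0 0 0 30;0 0 0.6 0 0 0 30;0 0 0.7 0 0 0 30;0 0 0.5 0 0 0 30;0 0 0.28 0 0 0 30;0 0 0 0 0 0 4;0 0 0 0 0 0 4;0 0 0 0 0 0 4;0 0 0 0 0 0 4")

```text
clock: 8.22
eef_pos: [0.6158, 0.0357, 0.1052]
tool_rot: [[-0.999, 0.049, -0.001], [0.049, 0.999, 0.001], [0.001, 0.001, -1.0]]
wrist_force: [2.1, 4.7, -13.9]
opening: 0.0094
grip_force: 41.1
```

Request:
drive_tool(commands="0 0.15 0 0 0 0 4;0 0.25 0 0 0 0 4;0 0.3 0 0 0 0 4;0 0.3 0 0 0 0 4;0 0.25 0 0 0 0 4;0 0.15 0 0 0 0 4;0 0 0 0 0 0 4;0 0 0 0 0 0 4")

```text
clock: 9.22
eef_pos: [0.6193, 0.1056, 0.1053]
tool_rot: [[-0.999, 0.049, -0.001], [0.049, 0.999, 0.001], [0.001, 0.001, -1.0]]
wrist_force: [1.8, 1.2, -24.8]
opening: 0.0095
grip_force: 40.3
```

Request:
drive_tool(commands="0 0 0 0 0 0 40;0 0 0 0 0 0 40;0 0 -0.6 0 0 0 40;0 0 -1 0 0 0 40;0 0 -1 0 0 0 50;0.2 -0.7 -0.3 0 0 0 50;0.3 -1 0 0 0 0 50;0.3 -1 0 0 0 0 50;0.3 -1 0 0 0 0 50;0.3 -1 0 0 0 0 50")

```text
clock: 10.48
eef_pos: [0.5378, -0.128, 0.253]
tool_rot: [[-0.999, 0.049, 0.004], [0.049, 0.999, -0.002], [-0.004, -0.002, -1.0]]
wrist_force: [0.1, 0.7, 0.1]
opening: 0.0501
grip_force: 0.0
```

Request:
drive_tool(commands="0.3 -1 0 0 0 0 50;0.3 -1 0 0 0 0 50;0.24 -0.9 0 0 0 0 50;0 -0.4 0 0 0 0 50;0 0 0 0 0 0 50;0 0 0 0 0 0 50")

```text
clock: 11.22
eef_pos: [0.4888, -0.2877, 0.2513]
tool_rot: [[-0.999, 0.047, 0.001], [0.047, 0.999, -0.0], [-0.001, -0.0, -1.0]]
wrist_force: [0.9, -0.5, -0.1]
opening: 0.0501
grip_force: 0.0
```

```bash
python3 - <<'E'
from h import *
from meas import rect
s=manip.observe();print(s["eef_pos"],s["tool_rot"].round(4).tolist(),s["clock"],s["opening"])
c=cam("wrist"); cv2.imwrite("pics/w4.png",c["img"]); np.savez("wrist4.npz",**c); W=pts(c);x,y,z=W[...,0],W[...,1],W[...,2]
r=(abs(x-.488)<.05)&(abs(y+.288)<.05)
rect(W,r&(abs(z-.114)<.0025),"head"); rect(W,r&(abs(z-.074)<.0025),"shoulder"); rect(W,r&(abs(z-.020)<.003),"cradle")
c=cam("top"); W=pts(c);x,y,z=W[...,0],W[...,1],W[...,2]
r=(abs(x-.618)<.03)&(y>.0)&(y<.17)&(z>.118)&(z<.13); rect(W,r,"handle")
r=(abs(x-.613)<.02)&(abs(y+.052)<.02)&(z>.11); rect(W,r,"pin")
E
```

```text
[ 0.48876046 -0.2877405   0.25131407] [[-0.9989, 0.0474, 0.0007], [0.0474, 0.9989, -0.0001], [-0.0007, -0.0001, -1.0]] 11.225 0.050124194222899994
head 1295 c [ 488.9 -289.4] s [44.2 24. ] a 2.11 mean [ 488.  -289.3] z 0.114
shoulder 1215 c [ 488.8 -289.3] s [68.1 40. ] a 1.98 mean [ 479.3 -288.6] z 0.0741
cradle 154 c [ 457.8 -289.8] s [ 4.8 39. ] a 1.85 mean [ 457.6 -290. ] z 0.0199
handle 78 c [618.9 105.8] s [ 9.7 38.9] a 86.97 mean [617.7 105.8] z 0.1242
pin 37 c [610.4 -50.7] s [12.9 13.9] a 44.54 mean [610.3 -50.2] z 0.1197
```

View pics/w4.png

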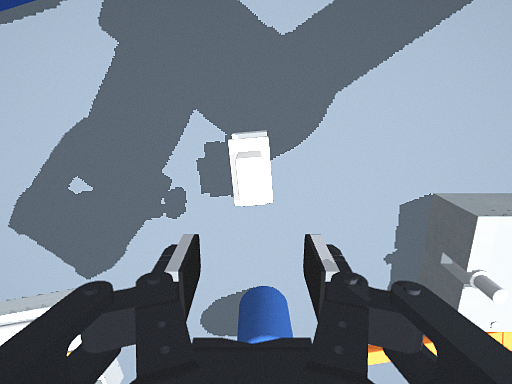

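Request:
drive_tool(commands="0 -0.03 0.4 0 0 -0.52 50;0 0 0.8 0 0 -0.52 50;0 0 0.8 0 0 0 50;0 0 0.7 0 0 0 50;0 0 0.4 0 0 0 50;0 0 0.14 0 0 0 50;0 0 0 0 0 0 50;0 0 0 0 0 0 15;0 0 0 0 0 0 15;0 0 0 0 0 0 15", force=80)

```text
clock: 12.58
eef_pos: [0.4886, -0.2905, 0.0899]
tool_rot: [[-0.999, -0.034, 0.002], [-0.034, 0.999, -0.001], [-0.002, -0.001, -1.0]]
wrist_force: [0.5, 2.4, 6.3]
opening: 0.0229
grip_force: 78.9
```

Request:
drive_tool(commands="0 0 0 0 0 0 15;0 0 -0.2 0 0 0 15;0 0 -0.5 0 0 0 15;0 0 -0.8 0 0 0 15;0 0 -1 0 0 0 15;0 0 -0.5 0 0 0 15;0 0 0 0 0 0 15")

```text
clock: 13.45
eef_pos: [0.4884, -0.2909, 0.2406]
tool_rot: [[-0.999, -0.034, 0.003], [-0.034, 0.999, -0.003], [-0.003, -0.003, -1.0]]
wrist_force: [-0.6, 0.6, -4.3]
opening: 0.0231
grip_force: 78.9
```

Request:
drive_tool(commands="-0.2 0.5 0 0 0 0 15;-0.4 0.9 0 0 0 0 15;-0.4 0.9 0 0 0 0 15;-0.4 0.9 0 0 0 0 15;-0.4 0.9 0 0 0 0 15;-0.4 0.9 0 0 0 0 15;-0.4 0.9 0 0 0 0 15;-0.2 0.53 0 0 0 0 15;0 0 0 0 0 0.53 15;0 0 0 0 0 0.53 15")

```text
clock: 14.7
eef_pos: [0.6165, 0.0361, 0.2365]
tool_rot: [[-0.999, 0.051, -0.004], [0.051, 0.999, 0.0], [0.004, 0.0, -1.0]]
wrist_force: [-0.2, -0.5, -2.6]
opening: 0.0231
grip_force: 79.1
```

Request:
drive_tool(commands="0 0 0 0 0 0 15;0 0 0 0 0 0 15")

```text
clock: 14.95
eef_pos: [0.6167, 0.0355, 0.2379]
tool_rot: [[-0.999, 0.05, -0.002], [0.05, 0.999, 0.0], [0.002, 0.0, -1.0]]
wrist_force: [-0.7, -0.2, -4.8]
opening: 0.023
grip_force: 79.1
```

```bash
python3 - <<'E'
from h import *
from meas import rect
s=manip.observe();print(s["eef_pos"],s["tool_rot"].round(4).tolist(),s["clock"],s["wrist_force"])
c=cam("wrist"); np.savez("wrist5.npz",**c); cv2.imwrite("pics/w5.png",c["img"])
c=cam("side"); cv2.imwrite("pics/s5.png",cv2.resize(c["img"][60:270,150:350],None,fx=2.8,fy=2.8)); np.savez("side5.npz",**c)
E
```

```text
[0.61674413 0.03549385 0.2378807 ] [[-0.9988, 0.0498, -0.0017], [0.0498, 0.9988, 0.0002], [0.0017, 0.0001, -1.0]] 14.95 [-0.65243509 -0.1700999  -4.78995674]
```

View pics/w5.png

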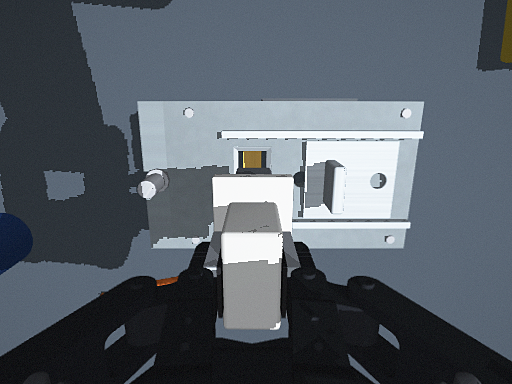

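The wrist view shows the door open with its bore hole at (378,180), the parked pin at (152,183), and the slot rim visible at (233–271, 147) ahead of the held cartridge, whose shoulder edge is at (213–294, 176). I'll check the alignment in this view.

```bash
python3 - <<'E'
from h import *
c=dict(np.load("wrist5.npz")); W=pts(c); z=W[...,2]
ax=np.array([-.9988,.0498]); ay=np.array([.0498,.9988]); T=((W[...,:2]-[.61674,.03549])@np.stack([ax,ay],1))*1000
for v in (152,156,160,164):
    nd=np.where(abs(z[v,225:282]-.085)>.003)[0]+225; print(v,nd.min(),nd.max(),"ty",T[v,nd.min()-1,1].round(1),T[v,nd.max()+1,1].round(1))
for u in (245,252,260):
    nd=np.where(abs(z[138:170,u]-.085)>.003)[0]+138; print(u,nd.min(),"tx",T[nd.min()-1,u,0].round(1))
print("row z",(z[156,228:280:2]*1000).round(0))
for v in (180,185,190):
    s=np.where((z[v,195:310]>.19)&(z[v,195:310]<.235))[0]+195; print(v,s.min(),s.max(),"shoulder ty",T[v,s.min()].round(1),T[v,s.max()].round(1),np.median(z[v,s]))
for u in (225,250,280):
    s=np.where((z[165:200,u]>.212)&(z[165:200,u]<.235))[0]+165; print(u,s.min(),"shoulder tx",T[s.min(),u,0].round(1),z[s.min(),u].round(4))
E
```

```text
152 237 267 ty -14.8 14.4
156 237 267 ty -14.8 14.5
160 237 266 ty -14.9 13.6
164 237 266 ty -15.0 13.7
245 150 tx 26.5
252 151 tx 25.5
260 149 tx 27.6
row z [85. 85. 85. 85. 83. 74.  1. -0. 36. 35. 35. 36. 35. 35. 34. 37. 36. -1.
  1. 81. 83. 85. 85. 84. 85. 85.]
180 212 293 shoulder ty [ 31.4 -20.2] [31.8 19.5] 0.2221487495289292
185 212 293 shoulder ty [ 28.9 -20.3] [29.4 19.5] 0.2222732954664416
190 212 293 shoulder ty [ 26.6 -20.2] [26.5 19.8] 0.2221024091486135
225 174 shoulder tx 33.7 0.2168
250 174 shoulder tx 33.4 0.2157
280 174 shoulder tx 33.4 0.2158
```

Request:
drive_tool(commands="0 0 0.4 0 0 0 15;0 0 0.4 0 0 0 15;0 0 0.3 0 0 0 15;0 0 0.3 0 0 0 15;0 0 0.3 0 0 0 15;0 0 0.3 0 0 0 15;0 0 0.2 0 0 0 15;0 0 0 0 0 0 15;0 0 0 0 0 0 15")

```text
clock: 16.18
eef_pos: [0.6173, 0.0356, 0.1293]
tool_rot: [[-0.999, 0.05, 0.001], [0.05, 0.999, -0.0], [-0.001, -0.0, -1.0]]
wrist_force: [-0.4, 0.1, -3.1]
opening: 0.0227
grip_force: 81.0
```

Request:
drive_tool(commands="0 0 0.15 0 0 0 15;0 0 0.15 0 0 0 15;0 0 0.1 0 0 0 15;0 0 0.04 0 0 0 15;0 0 0 0 0 0 15;0 0 0 0 0 0 15")

```text
clock: 16.92
eef_pos: [0.6174, 0.0356, 0.109]
tool_rot: [[-0.999, 0.05, 0.003], [0.05, 0.999, -0.0], [-0.003, -0.0, -1.0]]
wrist_force: [-4.8, 1.2, 15.3]
opening: 0.0231
grip_force: 83.3
```

Request:
drive_tool(commands="0 0 0.02 0 0 0 15;0 0 0 0 0 0 15;0 0 0 0 0 0 15;0 0 0 0 0 0 15")

```text
clock: 17.42
eef_pos: [0.6174, 0.0357, 0.109]
tool_rot: [[-0.999, 0.05, 0.003], [0.05, 0.999, -0.001], [-0.004, -0.0, -1.0]]
wrist_force: [-6.8, 0.9, 22.1]
opening: 0.023
grip_force: 84.4
```

```bash
python3 - <<'E'
from h import *
from meas import rect
s=manip.observe();print(s["eef_pos"],s["wrist_force"],s["clock"],s["grip_force"],abs(s["qvel"]).max())
c=cam("side"); cv2.imwrite("pics/s6.png",cv2.resize(c["img"][100:270,170:340],None,fx=3.4,fy=3.4)); W=pts(c);x,y,z=W[...,0],W[...,1],W[...,2]
r=(abs(x-.613)<.02)&(abs(y+.052)<.02)&(z>.1165); rect(W,r,"pin")
c=cam("wrist"); W=pts(c);x,y,z=W[...,0],W[...,1],W[...,2]
r=(abs(x-.617)<.04)&(abs(y-.035)<.03)&(abs(z-.093)<.003); rect(W,r,"shoulder top")
r=(abs(x-.613)<.02)&(abs(y+.052)<.02)&(z>.1165); rect(W,r,"pin")
E
```

```text
[0.61744528 0.035662   0.10897245] [-6.82335698  0.89222883 22.13413132] 17.425 84.38469886779785 0.0012109952382254915
pin 245 c [613.7 -46.1] s [28.  38.1] a 89.44 mean [613.5 -36.3] z 0.3593
shoulder top 3340 c [596.   37.9] s [38.  53.9] a 0.01 mean [591.5  37.7] z 0.0933
pin 992 c [613.4 -52. ] s [15.1 16.4] a 40.55 mean [612.7 -51. ] z 0.1198
```

View pics/s6.png

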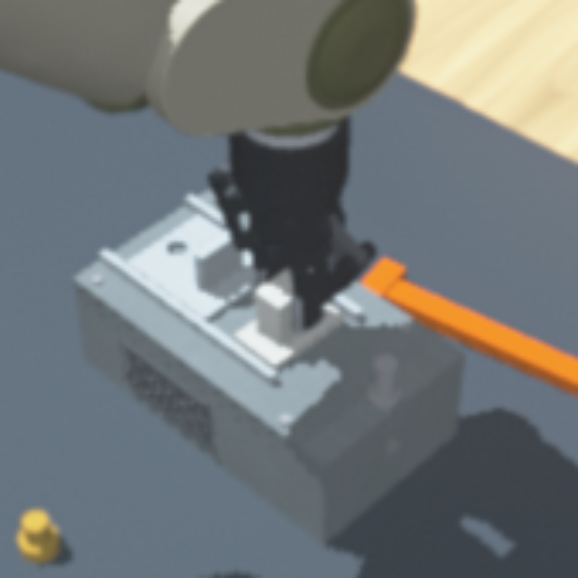

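The side crop shows the cartridge seated at (280,320) with its shoulder on the deck, the door open, and the pin upright in the notch at (385,375). The shoulder top reads z = 0.093, which is home, so I'm handing in.

```bash
python3 -c "
from plant import manip; print(manip.close_job())"
```

```text
the job is handed in; nothing more can be done
None
```

The job is handed in at about 17 s of the 72 s, but no verdict came back: by my last measurements the pin is parked and released in the notch, the door is about 70 mm open, and the cartridge is gripped and held down with its shoulder on the deck.

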